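Seat a centrifuge rotor on its drive pins

TASK

The rotor in the small bench centrifuge was put in carelessly and is riding on top of its three drive pins. Lift the paddle handle to free the latch, swing the lid right back so that it stays open, then turn the rotor on its spindle until its three holes line up with the pins and seat it fully home. Let go, leave the lid open, and do not disturb the vial, the beaker and the petri dishes beside the centrifuge.

Things in the scene. Friction and masses are not known exactly. Their poses are not given: they have to be found in the camera images.
- centrifuge: White bench centrifuge, fixed: housing 85 mm high with an open bowl of 140 mm diameter under a grey lid. Origin on the bench below the spindle axis; x points to its rear, y to its left, z up. Housing spans x -100 to +135, y -105 to +105 mm; shut lid x -98 to +104, y -98 to +98, top at z 127 mm. Spindle axis and hinge positions are given in this frame.
- paddle_lip (a point): Centre of the round lip (13 mm diameter, 44 mm long, along the centrifuge's y) at the free end of the black paddle handle in the middle of the lid's front. Lid shut: at (-122, 0, 108) mm in the centrifuge's frame, with free air beside and below. Its flat ends, 44 mm apart, can be pinched from above; the plate behind is 36 mm wide, 5 mm thick. Moves with paddle and lid.
- paddle (a joint): Angle of the paddle relative to the lid, rad: 0 at rest, level; grows as the lip is lifted; stop at 0.6. Pivot 44 mm behind the lip, at (-78, 0, 108) mm in the centrifuge's frame with the lid shut. A light spring (1 to 3.5 N at the lip) returns it. Its hidden pawl holds the lid shut below about 0.35 and is clear from 0.4 on; once the lid is 0.1 rad open the paddle may drop back.
- lid (a joint): Angle of the lid, rad: 0 shut, grows as its front edge swings up and back, 1.57 upright, stop at 1.75. A stiff hinge holds it wherever it is left; about 5 to 7 N at the paddle lip swing it up. The gripper can stay pointing down while the lip is carried round the hinge, the lip turning between the fingers.
- lid_hinge (a point): Centre of the lid's hinge axis, which runs along the centrifuge's y axis at (112, 0, 92) mm in the centrifuge's frame. It does not move.
- drive_hub: Steel drive hub in the middle of the bowl; the spindle is braked and does not turn. Origin at the centre of its flange's flat top, on the spindle axis, 48 mm above the bench, z up. Three pins, 8 mm diameter, 10 mm high (top 2.5 mm tapered to 5 mm diameter), stand at 30 mm radius: one on the hub's +x axis, the others at +120 and -120 degrees.
- hub_nose (a point): Centre of the top of the hub's central nose, 16 mm diameter, 46 mm above the flange's top face; the rotor's bore is already over it. Seen down the bore of the rotor's collar: three thin black lines on it point toward the three pins. It does not move.
- rotor: Aluminium rotor, 121 mm diameter, about 0.42 kg, twelve tube wells in its dished rim. Origin at the centre of its flat seating face, z up. 8 mm plate with three through holes, 11 mm diameter, at 30 mm radius: one on its +x axis, others at +120 and -120 degrees; any of three positions fits. Starts resting on the pin tops, origin 10 mm above the hub's; fully seated the origins coincide.
- rotor_collar (a point): Top centre of the rotor's grip collar, 54 mm above the rotor's origin. The collar is 40 mm in diameter, 17.6 mm bore, with two milled flats 21 mm wide, 34 mm apart, facing the rotor's +x and -x, from 12 to 53 mm above its origin. Plate round it 8 mm high, rim rising to 20 mm at 60 mm radius. Within about 5 degrees of alignment the pins enter the holes and the rotor sinks if not held up.
- amber_vial: Bystander: brown glass vial with black cap, 38 mm diameter, 99 mm high, on the bench right of the centrifuge. Origin: centre of its underside.
- beaker_50: Bystander: small clear beaker, 48 mm diameter, 58 mm high, on the bench right of the centrifuge. Origin: centre of its underside.
- petri_a: Bystander: lower of two stacked petri dishes, each 72 mm diameter, 15 mm high, on the bench at the centrifuge's right rear. Origin: centre of its underside.
- tube_rack: Bystander: blue tube rack, 66 x 192 x 56 mm, fixed to the bench left of the centrifuge, holding three capped culture tubes that reach 136 mm above the bench. Origin: centre of its underside.
- petri_b: Bystander: upper of two stacked petri dishes, each 72 mm diameter, 15 mm high, on the bench at the centrifuge's right rear. Origin: centre of its underside.

How it is judged (in metres and radians):
On the way, in this order (a step that is already met when the one before it is completed fails the run):
1. the lid has been unlatched and swung back (value of joint lid above 1.3 rad), for 0.2 s.
2. the rotor is down on its drive pins (z of rotor in the frame of drive_hub below 0.002 m and horizontal distance between rotor and drive_hub below 0.003 m), for 0.2 s.
At the end, for the whole second after the job is handed in: The lid stands open by more than 1.3 rad; the rotor sits on the hub with its three holes over the pins: its origin within 1.5 mm of the hub's in height and 2 mm sideways, level within 0.03 rad, at rest and released (value of joint lid above 1.3 rad and z of rotor in the frame of drive_hub between -0.002 and 0.0015 m and horizontal distance between rotor and drive_hub below 0.002 m and angle between rotor's own z axis and vertical below 0.03 rad and linear speed of rotor below 0.02 m/s); the robot touches nothing.
It fails at once if the vial, the beaker or a petri dish is pushed away (3 cm) or knocked over (distance of any of amber_vial, beaker_50, petri_a, petri_b from where it was at the start of the episode above 0.03 m or angle between any of amber_vial, beaker_50's own z axis and vertical above 0.5 rad).
It also fails if it takes over 51 s, if anything falls off the work surface, if the arm or the gripper's body presses on something with over 40 N, if the wrist force passes 120 N, or if a joint passes its speed limit or range.

ROBOT

A 7-joint arm with a two-finger parallel gripper is mounted at the origin on a cart in front of the work surface, level with it; the furniture and walls round the work are solid. World frame = base frame: x ahead of the robot, y to its left, z up, the work surface at z = 0. Lengths are in mm, angles in rad, forces in N, time in s.
With the tool pointing down it reaches from about 400 to 850 mm from the base axis. Payload 10.4 kg.
Tool frame: the origin (TCP) lies where the fingers leave the gripper's body, on its centre line; the fingertips stand 73 mm ahead of it and the grasp point (between the pads) lies 54 mm ahead of it; z points along the fingers, y is the line along which they close (so a half turn about z gives the same grasp; the last joint's range is limited). The gripper opens to 85 mm and grips with 20 to 120 N. Pads are 22 mm wide; open, the fingers measure 114 mm over their backs; the gripper's body (76 mm by 85 mm) begins 54 mm behind the grasp point. The pads swing forward as they close: fully open they stand 13 mm farther back than shut.
Start: joints at [1.121, 0.332, -0.065, 1.46, 0.022, 1.35, -0.088], TCP at [258.744, -568.942, 303.938] pointing down, gripper open.
Joint ranges: [-2.6, 2.6], [-0.5, 2.12], [-1.47, 1.34], [0.16, 2.42], [-1.27, 4.41], [0.06, 2.06], [-2.6, 2.6]. Speed limits (rad/s): [2.22, 2.22, 2.79, 2.79, 3.14, 3.14, 3.14].

INTERFACE

Orientations are given as a 3x3 rotation matrix whose columns are the frame's x, y, z axes.
In Python, from station import bot gives the robot as it stands. The module is installed in compiled form; this text tells all that it offers.
- The arm moves only by the tool carry_out, never from a script. Its argument "moves" is text: rows parted by semicolons, each of 7 numbers parted by spaces: the shift along the world's x, y, z in m, then the turn, a rotation vector about the world's x, y, z in degrees, then the finger opening in m, from 0 to 0.0854. A call has 1 to 20 rows; each row is the pose to reach, as a shift and turn from the pose commanded when the call began; what a row does not reach only later rows make up. A row lasts 1/12 s, in which the tool goes at most 41.7 mm and 7.16 degrees, less where a joint would pass 70% of its speed; a pose out of reach is approached as far as the arm can. A call with a gripper value outside its range is refused whole. The fingers move at their own pace and stop on an object; "force" is the grip in N (left out, the last holds). Time passes only in rows, so rows that repeat a pose let the fingers close. It gives the time, the measured TCP pose, the force, the opening and the grip force at its end, in the units of the state.
- bot.get_obs(): the state, without advancing time (a new reading comes with each control period).
- bot.read_camera(name): name is "scene" or "top" or "wrist"; returns a dict with "pixels" (420x560x3 uint8, red, green, blue), "z_map" (420x560 float32, mm along the optical axis (not along the pixel's ray), 0 where there is no reading), "mtx" (3x3 intrinsics, pixels), "position" and "attitude" of the camera in the world. Camera axes: x right, y up, looking along -z (the intrinsics and any distortion apply to the point x, -y, -z); pixel columns grow to the right and rows downward; lengths in mm; the calibration is good to about 2 mm. A picture is of the moment at which its call begins.
- bot.finish_job(): hands the job in; it is judged then, once.
Trained networks look in a picture, given as the dict that the camera call returned (one of the last four; its "shot" number tells which), for a name from the list of things; names that differ only in an ending like _2 or _b are one class to them, and where a whole thing is asked for, a point or a joint stands for the part that bears it (a point fixed in the world has none). Each returns a list of dicts, best first, with "conf" (0 to 1); they miss things now and then, are a little off and sometimes report something else, mostly with a low value. They report only what shows in the picture. A call takes as long as a camera call.
- bot.recognise(picture, name): "rect" ([left, top, right, bottom] in pixels, round what is visible of it).
The state is a dict: "time": time; "q": joint angles; "dq": joint speeds; "tau": joint torques, N m; "eef_pos": TCP position; "eef_rot": TCP orientation; "wrist_force": force on the tool from outside, world axes, zero at the start; "moment": the same for the moment, N m; "gripper_width": opening from 0.0 (shut) to 1.0 (fully open); "finger_force": force on a finger pad.
Only numpy, scipy, OpenCV 4.12 (cv2) and the standard library are available. Lean on these libraries where they do the work, as an engineer would, in place of code of your own. Each camera call takes 0.05 s, during which the arm holds its last target. There are 200 camera calls.

## Working session

There is one attempt and no reset: what is moved stays moved. The work goes in short steps, Python scripts to look and compute and a tool call to move; the robot and the scene stay as the last step left them, time stands still between calls to the robot, and variables do not carry over. Pictures are saved under pics/ and viewed, at most 10 in all, crops included, and the job is handed in when it is done.

Besides the shell and the picture viewer there is one more tool, called after ">>>" as name(argument=value, ...) on one line, values as JSON. carry_out: Moves the arm, as the interface text tells. Its arguments: {"type":"object","properties":{"moves":{"type":"string"},"force":{"type":"number"}},"required":["moves"]}

```bash
mkdir -p pics; cat > h.py <<'E'
import numpy as np, cv2
from station import bot
def pts(p,uv=None):
    K=np.array(p["mtx"]);z=p["z_map"];R=np.array(p["attitude"]);t=np.array(p["position"])
    v,u=np.mgrid[:z.shape[0],:z.shape[1]]
    c=np.stack([(u-K[0,2])/K[0,0]*z,-(v-K[1,2])/K[1,1]*z,-z],-1)
    return c@R.T+t
def save(p,n): cv2.imwrite(f"pics/{n}.png",p["pixels"][...,::-1])
E
python3 - <<'E'
from h import *
o=bot.get_obs();print({k:np.round(v,3).tolist() for k,v in o.items()})
ims=[]
for n in ("scene","top"):
    p=bot.read_camera(n);print(n,p["position"],np.round(p["attitude"],3).tolist(),np.round(p["mtx"],1).tolist(),[k for k in p]);save(p,n+"0")
    np.savez(f"{n}0.npz",P=pts(p),**{k:p[k] for k in("pixels","z_map","mtx","position","attitude")})
    for k in("centrifuge","paddle_lip","amber_vial","beaker_50","petri_a","tube_rack"):
        print(k,[(np.round(d["rect"]).tolist(),round(d["conf"],2)) for d in bot.recognise(p,k)[:2]])
E
```

```text
{'time': 0.0, 'q': [1.121, 0.333, -0.065, 1.461, 0.022, 1.35, -0.088], 'dq': [-0.002, 0.001, 0.002, 0.001, 0.001, 0.001, -0.001], 'tau': [0.001, -62.544, 0.05, -39.16, 0.016, 0.01, -0.0], 'eef_pos': [258.646, -568.681, 303.099], 'eef_rot': [[0.91, 0.414, -0.001], [0.414, -0.91, 0.001], [-0.0, -0.001, -1.0]], 'wrist_force': [0.866, 0.259, -0.18], 'moment': [-0.012, -0.017, -0.042], 'finger_force': 0.0, 'gripper_width': 1.001}
scene [-103.18994928 -396.73262417  512.46201881] [[0.52, 0.354, -0.778], [-0.854, 0.236, -0.463], [0.02, 0.905, 0.425]] [[432.8, 0.0, 278.9], [0.0, 432.8, 210.8], [0.0, 0.0, 1.0]] ['pixels', 'z_map', 'mtx', 'position', 'attitude', 'shot']
centrifuge [([194.0, 188.0, 322.0, 290.0], 0.96)]
paddle_lip [([210.0, 232.0, 229.0, 241.0], 0.6)]
amber_vial [([323.0, 236.0, 338.0, 277.0], 0.56), ([346.0, 254.0, 368.0, 263.0], 0.42)]
beaker_50 [([292.0, 261.0, 322.0, 301.0], 0.6)]
petri_a [([342.0, 236.0, 379.0, 257.0], 0.89), ([342.0, 250.0, 373.0, 264.0], 0.61)]
tube_rack [([162.0, 197.0, 202.0, 236.0], 0.88)]
top [ 468.21232825   25.02326873 1179.2708912 ] [[0.02, 0.992, -0.123], [-1.0, 0.018, -0.017], [-0.015, 0.123, 0.992]] [[483.7, 0.0, 285.4], [0.0, 483.7, 197.9], [0.0, 0.0, 1.0]] ['pixels', 'z_map', 'mtx', 'position', 'attitude', 'shot']
centrifuge [([226.0, 145.0, 324.0, 260.0], 0.79)]
paddle_lip [([259.0, 247.0, 279.0, 260.0], 0.69)]
amber_vial [([334.0, 180.0, 353.0, 198.0], 0.79)]
beaker_50 [([332.0, 219.0, 352.0, 236.0], 0.64)]
petri_a [([337.0, 134.0, 368.0, 167.0], 0.68), ([346.0, 165.0, 346.0, 165.0], 0.49)]
tube_rack [([145.0, 174.0, 228.0, 204.0], 0.97), ([227.0, 156.0, 315.0, 264.0], 0.4)]
```

```bash
python3 - <<'E'
import cv2,numpy as np
t=cv2.imread("pics/top0.png")[100:300,120:400];cv2.imwrite("pics/t0.png",cv2.resize(t,None,fx=2.8,fy=2.8,interpolation=cv2.INTER_CUBIC))
d=np.load("top0.npz");P=d["P"].reshape(-1,3)
# lid top: z 120..135
m=(P[:,2]>119)&(P[:,2]<133)&(P[:,0]>300)&(P[:,0]<750)&(abs(P[:,1]-40)<150)
q=P[m];print(len(q),q.min(0),q.max(0),cv2.minAreaRect(q[:,:2].astype(np.float32)),np.median(q[:,2]))
for lo,hi in((75,95),(100,117)):
  m=(P[:,2]>lo)&(P[:,2]<hi)&(P[:,0]>300)&(P[:,0]<750)&(abs(P[:,1]-40)<130);q=P[m];print(lo,len(q),q.min(0),q.max(0),cv2.minAreaRect(q[:,:2].astype(np.float32)))
G=d["P"]
for v in range(236,264,3): print(v,[tuple(np.round(G[v,u]).astype(int).tolist()) for u in range(254,286,5)])
E
```

```text
7699 [480.62236391 -26.11545618 119.00576235] [694.62505253 171.78772263 132.739383  ] ((587.13037109375, 73.10810852050781), (194.0617218017578, 212.45570373535156), 87.8262939453125) 126.04806878349314
75 1072 [488.54947044 -89.46551095  75.36128826] [727.18080454 169.86188345  94.98548616] ((607.347900390625, 41.205116271972656), (260.8870849609375, 236.91075134277344), 89.030517578125)
100 357 [462.6268556  -88.01354263 100.050247  ] [705.39464168 169.28548994 116.97536102] ((581.5064697265625, 42.24420928955078), (257.4869689941406, 240.6561279296875), 88.08331298828125)
236 [(514, 110, 125), (514, 99, 127), (515, 88, 125), (515, 77, 127), (515, 66, 123), (515, 55, 131), (515, 44, 125)]
239 [(508, 109, 125), (508, 98, 127), (508, 88, 126), (508, 77, 126), (508, 66, 129), (509, 55, 126), (509, 44, 125)]
242 [(501, 109, 127), (501, 98, 127), (502, 88, 123), (502, 77, 124), (502, 66, 127), (502, 55, 127), (502, 44, 128)]
245 [(495, 110, 118), (495, 98, 122), (495, 88, 120), (495, 77, 123), (496, 66, 122), (496, 55, 118), (496, 44, 122)]
248 [(489, 114, 60), (488, 99, 117), (489, 88, 109), (489, 77, 109), (489, 66, 114), (490, 56, 80), (490, 45, 80)]
251 [(483, 118, 2), (482, 99, 107), (482, 88, 108), (482, 77, 112), (483, 66, 111), (483, 55, 116), (485, 46, -2)]
254 [(476, 119, -2), (475, 99, 110), (476, 87, 115), (476, 77, 112), (476, 66, 112), (477, 58, 1), (477, 46, -2)]
257 [(469, 118, 3), (469, 98, 117), (469, 87, 114), (469, 76, 113), (470, 65, 114), (470, 58, 1), (470, 46, 0)]
260 [(462, 118, 1), (462, 106, 1), (463, 88, 107), (463, 77, 107), (463, 65, 111), (463, 57, 3), (463, 45, 1)]
263 [(454, 118, -2), (455, 106, 2), (455, 94, 1), (455, 81, 2), (455, 69, 0), (456, 57, 1), (456, 45, -1)]
```

View pics/t0.png

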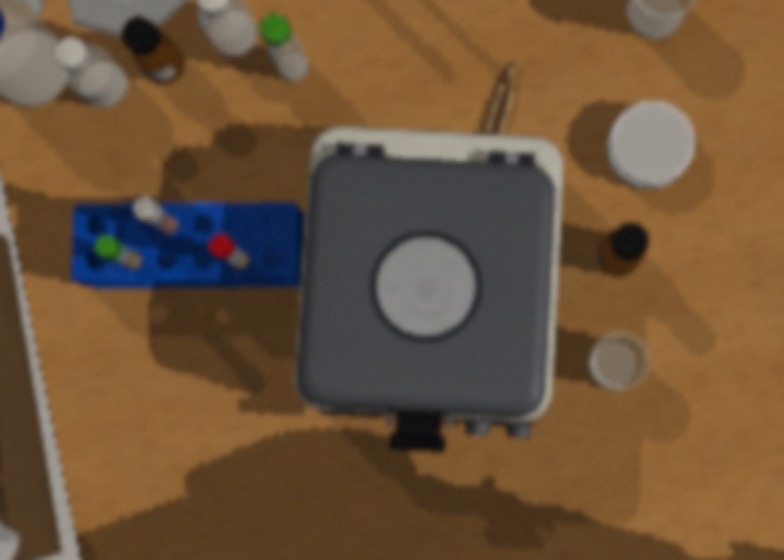

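The image shows the centrifuge (crop 300–560, 130–450) yawed a few degrees clockwise, with the paddle at crop (417,430). The beaker, vial and dishes are on the right and the rack is on the left. I'll bring the wrist camera over the front.

>>> carry_out(moves="0.1 0.325 0 0 0 -14 0.0854;0.1 0.325 0 0 0 -14 0.0854;0.1 0.325 0 0 0 -14 0.0854;0.1 0.325 0 0 0 -14 0.0854;0.1 0.325 0 0 0 -14 0.0854;0.1 0.325 0 0 0 -14 0.0854;0.1 0.325 0 0 0 -14 0.0854;0.1 0.325 0 0 0 -14 0.0854;0.19 0.65 -0.01 0 0 -28 0.0854;0.19 0.65 -0.01 0 0 -28 0.0854;0.19 0.65 -0.01 0 0 -28 0.0854;0.19 0.65 -0.01 0 0 -28 0.0854;0.19 0.65 -0.01 0 0 -28 0.0854;0.19 0.65 -0.01 0 0 -28 0.0854;0.19 0.65 -0.01 0 0 -28 0.0854;0.19 0.65 -0.01 0 0 -28 0.0854;0.19 0.65 -0.01 0 0 -28 0.0854;0.19 0.65 -0.01 0 0 -28 0.0854;0.19 0.65 -0.01 0 0 -28 0.0854")

```text
time: 2.28
eef_pos: [448.7, 82.2, 293.9]
eef_rot: [[0.998, -0.059, -0.0], [-0.059, -0.998, 0.0], [-0.0, -0.0, -1.0]]
wrist_force: [-1.0, 0.2, -1.2]
gripper_width: 0.997
finger_force: 0.0
```

```bash
python3 - <<'E'
from h import *
o=bot.get_obs();print(o["time"],o["eef_pos"],np.round(o["eef_rot"],3).tolist(),o["wrist_force"])
p=bot.read_camera("wrist");save(p,"w1");print(p["position"],np.round(p["attitude"],3).tolist(),np.round(p["mtx"],1).tolist())
np.savez("w1.npz",P=pts(p),**{k:p[k] for k in("pixels","z_map","mtx","position","attitude")})
print(bot.recognise(p,"paddle_lip"))
# lid edges from top depth
d=np.load("top0.npz");P=d["P"]
L=[];R=[]
for v in range(165,235):
    r=P[v];m=(r[:,2]>121)&(r[:,2]<133)&(r[:,1]>-60)&(r[:,1]<200)
    m[:200]=0
    q=r[m]
    if len(q)>60: L.append(q[q[:,1].argmax()][:2]);R.append(q[q[:,1].argmin()][:2])
for e in(L,R):
    e=np.array(e);c=np.polyfit(e[:,0],e[:,1],1);res=e[:,1]-np.polyval(c,e[:,0]);k=abs(res)<4;c=np.polyfit(e[k,0],e[k,1],1);print("edge slope deg",np.degrees(np.arctan(c[0])),"y at 585",np.polyval(c,585),k.mean())
E
```

```text
2.2833 [448.71932266  82.15527121 293.93118071] [[0.998, -0.059, -0.0], [-0.059, -0.998, 0.0], [-0.0, -0.0, -1.0]] [-0.95129531  0.17687831 -1.24984541]
[532.07769646  77.1923092  363.19830519] [[-0.059, 0.944, 0.325], [-0.998, -0.055, -0.019], [0.0, -0.326, 0.945]] [[331.6, 0.0, 278.8], [0.0, 331.6, 207.1], [0.0, 0.0, 1.0]]
[{'rect': [258.1, 154.9, 314.4, 188.4], 'conf': 0.77}]
edge slope deg -1.9720763566985708 y at 585 167.21011923210386 1.0
edge slope deg -1.8405521172550974 y at 585 -21.28562455671613 0.9857142857142858
```

View pics/w1.png

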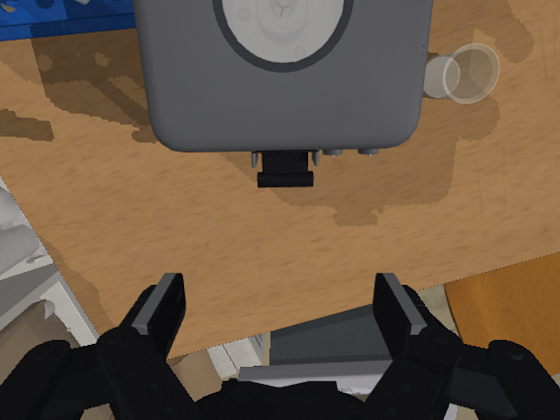

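The wrist image shows the paddle lip at (258–313, 172–187), nearly level in the picture, so the tool yaw is close. Next I'll measure the lip from two views.

```bash
python3 - <<'E'
from h import *
d=np.load("w1.npz");px=d["pixels"].astype(int);P=d["P"]
m=(px.max(2)<45);m[:168]=0;m[195:]=0;m[:,:235]=0;m[:,335:]=0
v,u=np.nonzero(m);print(u.min(),u.max(),v.min(),v.max())
for r in range(168,195): 
    c=np.nonzero(m[r])[0]
    if len(c): print(r,c.min(),c.max(),np.round(P[r,(c.min()+c.max())//2],1))
q=P[m];q=q[(q[:,2]>90)];print(np.median(q,0),q.min(0),q.max(0),cv2.minAreaRect(q[:,:2].astype(np.float32)))
def ray(d,u,v):
    K=d["mtx"];r=d["attitude"]@np.array([(u-K[0,2])/K[0,0],-(v-K[1,2])/K[1,1],-1]);return d["position"],r/np.linalg.norm(r)
# ends of lip in both images; top
t=np.load("top0.npz");tp=t["pixels"].astype(int);mt=tp.max(2)<50;mt[:246]=0;mt[265:]=0;mt[:,:250]=0;mt[:,290:]=0
for r in range(246,265):
    c=np.nonzero(mt[r])[0]
    if len(c): print("t",r,c.min(),c.max())
# front lid edge slope in w1, by depth
E=[]
for c in list(range(180,245,4))+list(range(325,395,4)):
    k=np.nonzero((P[:190,c,2]>100))[0]
    if len(k): E.append(P[k.max(),c])
E=np.array(E);print("front",np.degrees(np.arctan(np.polyfit(E[:,1],E[:,0],1)[0])),E[:,0].mean(),E[:,1].mean(),E[:,2].mean())
# disc on lid : bright circle center
for s,dd in (("w",d),("t",t)):
    pass
g=tp.mean(2).astype(np.uint8);Z=t["P"]
mm=((tp.min(2)>110)&(Z[...,2]>115)&(Z[...,2]<140)&(abs(Z[...,1]-70)<45)&(abs(Z[...,0]-585)<50))
v,u=np.nonzero(mm);print("disc",u.mean(),v.mean(),Z[mm].mean(0),Z[mm].min(0),Z[mm].max(0))
E
```

```text
258 312 168 186
168 263 307 [476.6  75.6 109.5]
169 263 307 [475.8  75.7 109.4]
170 263 307 [475.   75.7 109.5]
171 263 311 [474.6  74.2 111.2]
172 259 312 [473.4  75.8 109.1]
173 258 312 [472.7  75.8 109.5]
174 258 312 [472.   75.9 110.1]
175 258 312 [471.7  75.9 112.1]
176 258 312 [470.8  76.  111.6]
177 258 312 [470.1  76.  112. ]
178 258 312 [469.7  76.1 113.8]
179 258 312 [468.9  76.1 113.8]
180 258 312 [467.8  76.1 112.4]
181 258 312 [467.5  76.2 114.5]
182 258 312 [466.3  76.2 112.8]
183 258 312 [465.4  76.3 112.5]
184 258 312 [464.8  76.3 113.1]
185 258 312 [464.   76.3 113.4]
186 258 305 [463.3  79.5 113. ]
[470.17861462  76.28367086 112.35871564] [461.59939057  54.73156942 106.67288766] [532.07769646  97.42052341 363.19830519] ((497.16522216796875, 74.4365463256836), (42.314491271972656, 69.37285614013672), 86.5865249633789)
t 246 252 278
t 247 252 279
t 248 261 278
t 249 262 277
t 250 262 288
t 251 262 288
t 252 262 288
t 253 262 288
t 254 261 276
t 255 260 276
t 256 260 277
t 257 259 277
t 258 259 277
t 259 259 277
t 260 260 277
front 2.535391516966106 498.6704662533561 74.20889792068704 158.87278348447722
disc 271.6824858757062 202.06101694915253 [589.19519813  72.8906694  125.03856093] [553.80707061  36.89087513 119.26256196] [625.3286972  109.6977449  130.68326626]
```

>>> carry_out(moves="0.0193 -0.006 -0.03 0 0 0.5 0.0854;0.0193 -0.006 -0.06 0 0 0.5 0.0854;0.0193 -0.006 -0.075 0 0 0.5 0.0854;0.0193 -0.006 -0.075 0 0 0.5 0.0854;0.0193 -0.006 -0.075 0 0 0.5 0.0854")

```text
time: 2.8
eef_pos: [467.8, 74.0, 218.9]
eef_rot: [[0.998, -0.055, -0.001], [-0.055, -0.998, -0.0], [-0.001, 0.0, -1.0]]
wrist_force: [0.4, -0.1, 1.0]
gripper_width: 0.997
finger_force: 0.0
```

```bash
python3 - <<'E'
from h import *
o=bot.get_obs();print(o["time"],o["eef_pos"],o["wrist_force"])
p=bot.read_camera("wrist");save(p,"w2")
P=pts(p);np.savez("w2.npz",P=P,**{k:p[k] for k in("pixels","z_map","mtx","position","attitude")})
b=bot.recognise(p,"paddle_lip");print(b);r=[int(x) for x in b[0]["rect"]]
px=p["pixels"].astype(int);m=(px.max(2)<45)
for v in range(r[1]-4,r[3]+4,3):
    c=np.nonzero(m[v,r[0]-12:r[2]+12])[0]+r[0]-12
    if len(c): print(v,c.min(),c.max(),np.round(P[v,(c.min()+c.max())//2],1),np.round(P[v,c.min()+2],1),np.round(P[v,c.max()-2],1))
# triangulate lip front-line centre from two places
E
```

```text
2.8 [467.83366778  73.98754777 218.94642369] [ 0.44364823 -0.0870368   1.0045639 ]
[{'rect': [237.7, 211.5, 315.6, 257.9], 'conf': 0.9}]
207 305 313 [492.5  56.3 120.3] [492.8  57.5 121.1] [492.6  55.3 120.8]
210 229 319 [491.4  75.2 119.3] [492.4  98.5 118.5] [490.5  52.1 120.1]
213 234 313 [486.5  76.2 110.4] [486.4  97.8 106.9] [482.3  53.8 102.2]
216 234 312 [484.6  76.3 110.2] [484.9  97.8 107.7] [440.8  46.1  -1.7]
219 234 304 [482.9  78.7 110.1] [484.2  97.5 110.9] [481.8  59.7 110. ]
222 234 304 [480.6  78.9 109.1] [481.7  98.  109.3] [479.9  59.8 109.8]
225 234 304 [478.9  79.  109.3] [435.7 115.9  -1.5] [478.   59.8 109.7]
228 245 304 [477.   76.2 109.8] [478.   91.8 110.1] [476.1  59.9 109.9]
231 245 310 [475.   74.5 109.8] [476.   92.  109.8] [472.5  56.2 106.3]
234 239 311 [473.4  75.8 110.4] [474.1  95.7 109.4] [472.   55.9 109.6]
237 238 311 [471.6  76.5 110.5] [473.3  96.1 111.9] [470.6  56.  110.7]
240 238 312 [470.4  75.9 112.1] [471.2  96.4 111.3] [469.7  55.7 112.9]
243 238 311 [468.9  76.6 112.8] [470.6  96.1 114.2] [467.9  56.3 113.2]
246 238 311 [467.5  76.7 113.9] [468.5  96.3 113.9] [466.2  56.4 113.6]
249 239 311 [465.2  76.2 113.4] [466.4  96.  113.5] [464.1  56.4 113.2]
```

```bash
python3 -c "
import cv2;a=cv2.imread('pics/w2.png');cv2.imwrite('pics/w2v.png',a)"
```

```text
(no output)
```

View pics/w2.png

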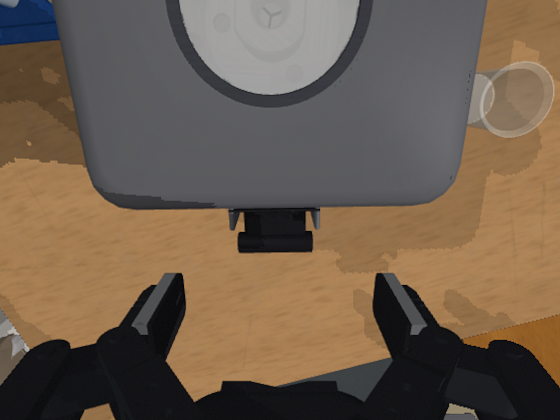

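The lip is at (238–312, 233–252) and its centre measures about (468, 76.3, 107.5). The fingers straddle it. I'll descend and pinch.

>>> carry_out(moves="0 0.0018 -0.03 0 0 0 0.0854;0 0.0018 -0.059 0 0 0 0.0854;0 0.0018 -0.059 0 0 0 0.0854;0 0.0018 -0.059 0 0 0 0.03;0 0.0018 -0.059 0 0 0 0.03;0 0.0018 -0.059 0 0 0 0.03;0 0.0018 -0.059 0 0 0 0.03;0 0.0018 -0.059 0 0 0 0.03;0 0.0018 -0.059 0 0 0 0.03;0 0.0018 -0.059 0 0 0 0.03", force=30)

```text
time: 3.73
eef_pos: [468.9, 76.6, 161.7]
eef_rot: [[0.999, -0.053, 0.002], [-0.053, -0.999, -0.001], [0.002, 0.001, -1.0]]
wrist_force: [-2.3, -3.1, 9.0]
gripper_width: 0.508
finger_force: 31.7
```

```bash
python3 - <<'E'
import numpy as np
for th in np.arange(0,1.61,.1):
    a=.161+th;x=112-231.6*np.cos(a)+122;z=92+231.6*np.sin(a)-108;print(round(th,1),"%.4f %.4f %.4f"%(x*.9986e-3,-x*.052e-3,z*1e-3))
E
```

```text
0.0 0.0054 -0.0003 0.0211
0.1 0.0102 -0.0005 0.0438
0.2 0.0173 -0.0009 0.0658
0.3 0.0265 -0.0014 0.0870
0.4 0.0378 -0.0020 0.1072
0.5 0.0511 -0.0027 0.1262
0.6 0.0662 -0.0034 0.1437
0.7 0.0830 -0.0043 0.1597
0.8 0.1012 -0.0053 0.1739
0.9 0.1208 -0.0063 0.1862
1.0 0.1415 -0.0074 0.1964
1.1 0.1632 -0.0085 0.2046
1.2 0.1855 -0.0097 0.2105
1.3 0.2083 -0.0108 0.2142
1.4 0.2314 -0.0121 0.2156
1.5 0.2545 -0.0133 0.2147
1.6 0.2774 -0.0144 0.2114
```

>>> carry_out(moves="0.001 0 0.008 0 0 0 0.03;0.003 0 0.015 0 0 0 0.03;0.0054 -0.0003 0.021 0 0 0 0.03;0.0054 -0.0003 0.021 0 0 0 0.03;0.0105 -0.0005 0.044 0 0 0 0.03;0.0105 -0.0005 0.044 0 0 0 0.03")

```text
time: 4.23
eef_pos: [478.4, 76.1, 206.4]
eef_rot: [[0.999, -0.053, -0.002], [-0.053, -0.999, -0.001], [-0.002, 0.001, -1.0]]
wrist_force: [-12.6, -3.0, -0.1]
gripper_width: 0.504
finger_force: 33.6
```

>>> carry_out(moves="0.006 -0.0004 0.022 0 0 0 0.03;0.0155 -0.0009 0.043 0 0 0 0.03;0.0155 -0.0009 0.043 0 0 0 0.03")

```text
time: 4.48
eef_pos: [494.1, 75.5, 250.4]
eef_rot: [[0.999, -0.053, -0.001], [-0.053, -0.999, -0.001], [-0.001, 0.001, -1.0]]
wrist_force: [-13.5, -3.1, 4.8]
gripper_width: 0.503
finger_force: 34.5
```

```bash
python3 - <<'E'
from h import *
p=bot.read_camera("scene");a=p["pixels"][150:310,150:400,::-1];cv2.imwrite("pics/s1.png",cv2.resize(a,None,fx=3,fy=3))
p=bot.read_camera("wrist");save(p,"w3");print(bot.recognise(p,"paddle_lip"))
E
```

```text
[{'rect': [231.2, 255.0, 330.5, 318.3], 'conf': 0.86}]
```

View pics/s1.png

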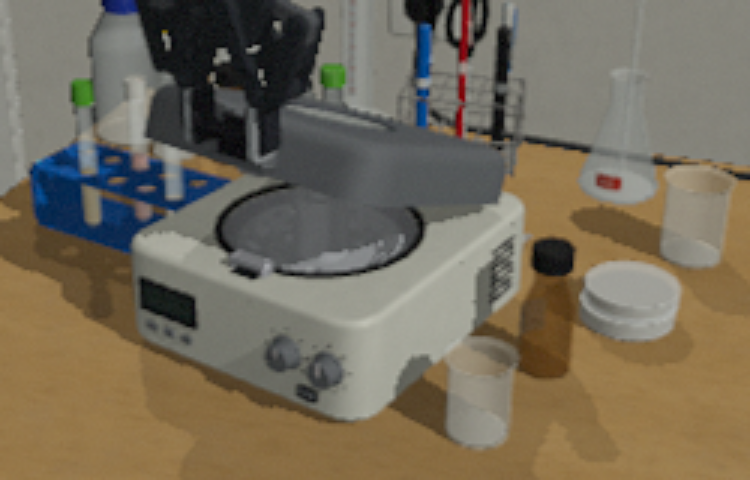

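>>> carry_out(moves="0.0105 -0.0006 0.021 0 0 0 0.03;0.0240 -0.0013 0.04 0 0 0 0.03;0.0390 -0.002 0.0575 0 0 0 0.03;0.056 -0.0029 0.0735 0 0 0 0.03;0.0745 -0.0039 0.0880 0 0 0 0.03;0.094 -0.0049 0.1 0 0 0 0.03;0.115 -0.006 0.1105 0 0 0 0.03;0.1365 -0.0071 0.1187 0 0 0 0.03;0.159 -0.0083 0.1247 0 0 0 0.03;0.1818 -0.0094 0.1284 0 0 0 0.03;0.205 -0.0107 0.1298 0 0 0 0.03;0.228 -0.0119 0.1289 0 0 0 0.03;0.24 -0.0125 0.128 0 0 0 0.03;0.24 -0.0125 0.128 0 0 0 0.03;0.24 -0.0125 0.128 0 0 0 0.03")

```text
time: 5.88
eef_pos: [735.3, 65.2, 376.8]
eef_rot: [[0.999, -0.051, 0.004], [-0.051, -0.999, 0.005], [0.004, -0.005, -1.0]]
wrist_force: [3.0, 5.3, 3.1]
gripper_width: 0.498
finger_force: 30.1
```

```bash
python3 - <<'E'
from h import *
p=bot.read_camera("scene");a=p["pixels"][80:310,150:400,::-1];cv2.imwrite("pics/s2.png",cv2.resize(a,None,fx=2.5,fy=2.5))
print(bot.get_obs()["q"])
E
```

```text
[ 0.18637733  0.65262553 -0.65369728  0.93430846  0.37658815  1.65010759
 -1.94904411]
```

View pics/s2.png

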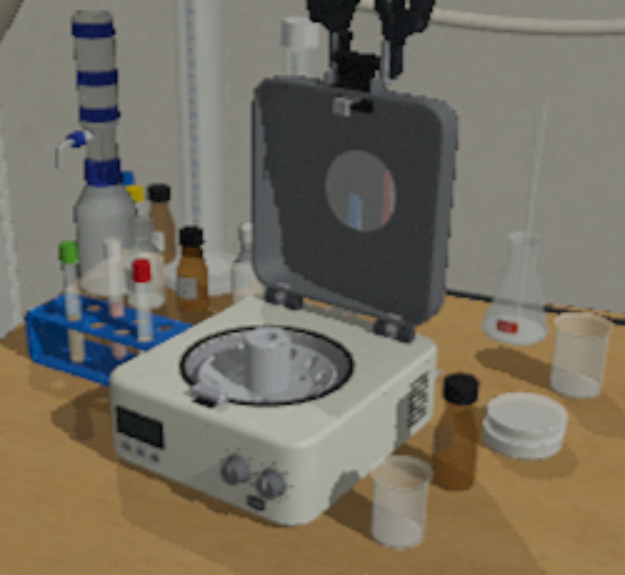

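The lid stands upright, the beaker, vial and dishes are undisturbed, and the collar is visible in the bowl. I'll release, rise, come back in front of the lid and look straight down the bore.

>>> carry_out(moves="0 0 0 0 0 0 0.0854;0 0 0 0 0 0 0.0854;0 0 0 0 0 0 0.0854;0 0 0 0 0 0 0.0854;0 0 0.03 0 0 0 0.0854;0 0 0.06 0 0 0 0.0854;-0.04 0 0.06 0 0 0 0.0854;-0.08 0.003 0.06 0 0 0 0.0854;-0.12 0.006 0.05 0 0 0 0.0854;-0.16 0.009 0.03 0 0 0 0.0854;-0.2 0.01 0 0 0 0 0.0854;-0.228 0.01 -0.04 0 0 0 0.0854;-0.228 0.01 -0.08 0 0 0 0.0854;-0.228 0.01 -0.12 0 0 0 0.0854;-0.228 0.01 -0.16 0 0 0 0.0854;-0.228 0.01 -0.2 0 0 0 0.0854;-0.228 0.01 -0.205 0 0 0 0.0854;-0.228 0.01 -0.205 0 0 0 0.0854;-0.228 0.01 -0.205 0 0 0 0.0854;-0.228 0.01 -0.205 0 0 0 0.0854")

```text
time: 7.6
eef_pos: [507.1, 73.2, 171.7]
eef_rot: [[0.999, -0.053, 0.003], [-0.053, -0.999, 0.0], [0.003, -0.0, -1.0]]
wrist_force: [0.8, 0.3, 0.7]
gripper_width: 1.0
finger_force: 0.0
```

```bash
python3 - <<'E'
from h import *
o=bot.get_obs();print(o["time"],o["eef_pos"],o["wrist_force"])
p=bot.read_camera("wrist");save(p,"w4")
P=pts(p);np.savez("w4.npz",P=P,**{k:p[k] for k in("pixels","z_map","mtx","position","attitude")})
print(p["position"])
for n in("rotor_collar","hub_nose","rotor"):print(n,bot.recognise(p,n)[:2])
a=p["pixels"][0:220,160:400,::-1];cv2.imwrite("pics/w4v.png",cv2.resize(a,None,fx=2.7,fy=2.7,interpolation=cv2.INTER_CUBIC))
E
```

```text
7.6 [507.05767542  73.22090034 171.73524418] [0.79716804 0.25886138 0.72811405]
[590.24386662  68.74383988 241.21774159]
rotor_collar [{'rect': [208.1, 32.2, 318.3, 154.6], 'conf': 0.68}, {'rect': [147.1, 1.6, 401.5, 216.6], 'conf': 0.64}]
hub_nose [{'rect': [207.4, 31.7, 317.2, 157.5], 'conf': 0.75}]
rotor [{'rect': [145.8, 2.5, 402.3, 216.1], 'conf': 0.97}]
```

View pics/w4v.png

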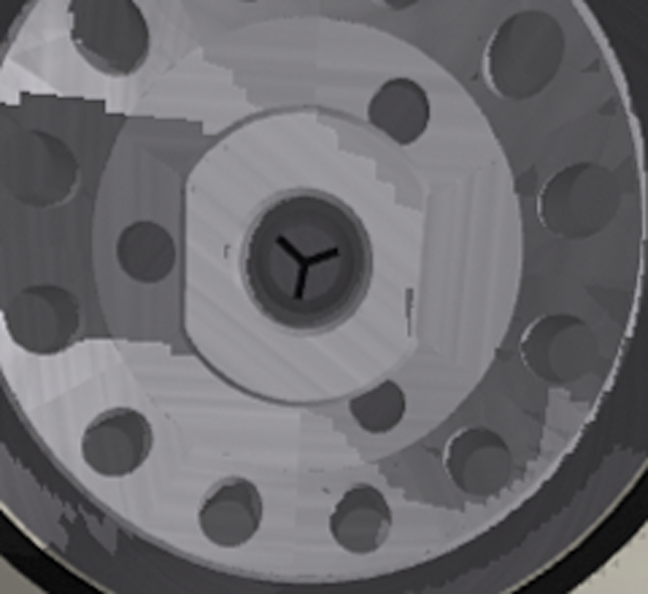

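Seen straight down: the collar with flats left and right, the bore centre at crop (305,260), and three nose lines with tips at (280,238), (338,250), (298,298). The plate holes are at (400,110), (146,251), (377,405). I'll compute the angles.

```bash
cat > ang.py <<'E'
from h import *
def plane(d,uv,z):
    K=d["mtx"];uv=np.atleast_2d(uv).astype(float)
    r=np.c_[(uv[:,0]-K[0,2])/K[0,0],-(uv[:,1]-K[1,2])/K[1,1],-np.ones(len(uv))]@np.array(d["attitude"]).T
    t=np.array(d["position"]);s=(z-t[2])/r[:,2];return (t+r*s[:,None])
def trip(a): # mean of angles mod 120, deg
    return np.degrees(np.angle(np.exp(3j*np.radians(a)).mean()))/3
E
python3 - <<'E'
from ang import *
d=np.load("w4.npz");px=d["pixels"].astype(int);P=d["P"];g=px.mean(2)
f=lambda c:np.array(c)/2.7+[160,0]
m=(g<45);m[:60]=0;m[140:]=0;m[:,:240]=0;m[:,310:]=0
v,u=np.nonzero(m);print("lines px",len(v),u.min(),u.max(),v.min(),v.max())
zn=np.median(P[m][:,2]);print("nose z",zn)
c=plane(d,f((305,262)),94)[0]
W=plane(d,np.c_[u,v],94);
# fit 3-line star: centre, angle
from scipy.optimize import minimize
def cost(x):
    D=W[:,:2]-x[:2];best=None
    L=[]
    for k in range(3):
        e=np.array([np.cos(x[2]+k*2*np.pi/3),np.sin(x[2]+k*2*np.pi/3)]);s=np.clip(D@e,0,None);L.append(np.linalg.norm(D-s[:,None]*e,axis=1))
    return (np.min(L,0)**2).mean()
rs=[minimize(cost,[c[0],c[1],a],method="Nelder-Mead") for a in np.radians([0,30,60,90])]
r=min(rs,key=lambda r:r.fun);print("star",r.x[:2],"ang mod120",np.degrees(r.x[2])%120,r.fun**.5)
H=[]
for h in((400,110),(146,251),(377,405)):
    q=f(h);vv,uu=np.mgrid[int(q[1])-13:int(q[1])+14,int(q[0])-13:int(q[0])+14]
    pl=g[vv,uu];th=(np.percentile(pl,5)+np.percentile(pl,70))/2;n,lab,st,ce=cv2.connectedComponentsWithStats((pl<th).astype(np.uint8))
    k=lab[13,13];cc=ce[k]+[int(q[0])-13,int(q[1])-13];print("hole px",cc,st[k],"guess",q,"z near",np.median(P[vv,uu,2]))
    H.append(cc)
for nm,hh in(("seg",H),("eye",[f(h) for h in((400,110),(146,251),(377,405))])):
  w=plane(d,np.array(hh),66);cen=w.mean(0);a=np.degrees(np.arctan2(w[:,1]-r.x[1],w[:,0]-r.x[0]));print(nm,np.round(w,1).tolist(),"cen",cen[:2],"ang",a%360,trip(a)%120, np.linalg.norm(w[:,:2]-cen[:2],axis=1))
col=(P[...,2]>105)&(P[...,2]<118)&(np.hypot(P[...,0]-cen[0],P[...,1]-cen[1])<24)
print("collar top z",np.median(P[col][:,2]),"plate z",np.median(P[(np.hypot(P[...,0]-cen[0],P[...,1]-cen[1])<37)&(P[...,2]<80)][:,2]))
# flats: angle maximising narrow width
q=P[col][:,:2];aa=np.arange(0,180,.5);wd=[np.ptp(np.percentile(q@[np.cos(np.radians(t)),np.sin(np.radians(t))],[.5,99.5])) for t in aa]
i=np.argmin(wd);print("flat normal",aa[i],wd[i],"minarea",cv2.minAreaRect(q.astype(np.float32)), "mid", (q.max(0)+q.min(0))/2)
E
```

```text
lines px 129 262 285 87 110
nose z 93.56342794083844
star [589.17045102  71.54514696] ang mod120 45.12414052957173 0.3846111188734022
hole px [307.88943489  40.2997543 ] [  1   2  23  24 407] guess [308.14814815  40.74074074] z near 59.48119993000918
hole px [213.60814249  92.85750636] [  2   3  22  23 393] guess [214.07407407  92.96296296] z near 62.284379646061154
hole px [300.17142857 150.55714286] [  4   4  20  19 280] guess [299.62962963 150.        ] z near 64.87503140387787
seg [[613.6, 53.6, 66.0], [592.4, 101.2, 66.0], [561.4, 59.0, 66.0]] cen [589.12570431  71.29217575] ang [323.76413561  83.76807888 204.29807442] 83.94342454352889 [30.17857454 30.13507064 30.36902218]
eye [[613.4, 53.5, 66.0], [592.4, 101.0, 66.0], [561.7, 59.3, 66.0]] cen [589.14251221  71.26909529] ang [323.36299     83.83937477 204.0610831 ] 83.75448727883625 [30.0624135  29.92419102 29.98177085]
collar top z 111.14560160449076 plate z 65.20512815388383
flat normal 85.5 33.24191545903632 minarea ((589.0828247070312, 71.47899627685547), (33.806583404541016, 39.99422836303711), 84.19793701171875) mid [589.1353275   71.62621213]
```

>>> carry_out(moves="0.03 0 0.015 0 0 -3 0.0854;0.06 -0.001 0.015 0 0 -3 0.0854;0.082 -0.0017 0.01 0 0 -3 0.0854;0.082 -0.0017 0.01 0 0 -3 0.0854;0.082 -0.0017 0 0 0 -3 0.0854;0.082 -0.0017 0 0 0 -3 0.0854")

```text
time: 8.3
eef_pos: [586.9, 71.3, 168.3]
eef_rot: [[0.994, -0.105, -0.002], [-0.105, -0.994, -0.0], [-0.002, 0.0, -1.0]]
wrist_force: [-1.7, 0.1, 0.1]
gripper_width: 0.998
finger_force: 0.0
```

```bash
python3 - <<'E'
from h import *
o=bot.get_obs();print(o["time"],np.round(o["eef_pos"],1),np.round(o["eef_rot"],3).tolist(),np.round(o["q"],2),o["wrist_force"])
E
```

```text
8.3 [586.9  71.3 168.3] [[0.994, -0.105, -0.002], [-0.105, -0.994, -0.0], [-0.002, 0.0, -1.0]] [ 0.35  0.46 -0.68  1.68  0.32  1.12 -2.1 ] [-1.71860336  0.12257861  0.10226403]
```

>>> carry_out(moves="0.002 0 -0.01 0 0 0 0.0854;0.002 0 -0.016 0 0 0 0.0854;0.002 0 -0.016 0 0 0 0.0854;0.002 0 -0.016 0 0 0 0.02;0.002 0 -0.016 0 0 0 0.02;0.002 0 -0.016 0 0 0 0.02;0.002 0 -0.016 0 0 0 0.02;0.002 0 -0.016 0 0 0 0.02;0.002 0 -0.016 0 0 0 0.02;0.002 0 -0.016 0 0 0 0.02;0.002 0 -0.016 0 0 0 0.02;0.002 0 -0.016 0 0 0 0.02", force=40)

```text
time: 9.3
eef_pos: [590.2, 71.3, 154.4]
eef_rot: [[0.994, -0.105, 0.001], [-0.105, -0.994, -0.0], [0.001, -0.0, -1.0]]
wrist_force: [-1.0, -0.6, 6.1]
gripper_width: 0.393
finger_force: 41.4
```

>>> carry_out(moves="-0.0005 0 0.001 0 0 0 0.02;-0.001 0 0.001 0 0 6.5 0.02;-0.001 0 0.001 0 0 13 0.02;-0.001 0 0.001 0 0 19.5 0.02;-0.001 0 0.001 0 0 26 0.02;-0.001 0 0.001 0 0 32.5 0.02;-0.001 0 0.001 0 0 39 0.02;-0.001 0 0.001 0 0 45.5 0.02;-0.001 0 0.001 0 0 52 0.02;-0.001 0 0.001 0 0 58.5 0.02;-0.001 0 0.001 0 0 65 0.02;-0.001 0 0.001 0 0 71.5 0.02;-0.001 0 0.001 0 0 78 0.02;-0.001 0 0.001 0 0 81.2 0.02;-0.001 0 0.001 0 0 81.2 0.02;-0.001 0 0.001 0 0 81.2 0.02;-0.001 0 0.001 0 0 81.2 0.02")

```text
time: 10.72
eef_pos: [589.3, 71.3, 154.5]
eef_rot: [[0.259, 0.966, 0.001], [0.966, -0.259, 0.001], [0.001, 0.0, -1.0]]
wrist_force: [6.3, 2.2, -8.6]
gripper_width: 0.392
finger_force: 40.7
```

```bash
python3 - <<'E'
from h import *
o=bot.get_obs();R=o["eef_rot"];print(np.round(R,3).tolist(),"tool y ang",np.degrees(np.arctan2(R[1][1],R[0][1]))%180,np.round(o["q"],2),o["wrist_force"],o["moment"])
E
```

```text
[[0.259, 0.966, 0.001], [0.966, -0.259, 0.001], [0.001, 0.0, -1.0]] tool y ang 164.9963472464122 [ 0.53  0.58 -0.94  1.68  0.5   1.15 -0.81] [ 6.34314772  2.24995246 -8.6171307 ] [ 4.33776539e-01 -1.22309424e+00  1.03218340e-03]
```

>>> carry_out(moves="0 0 -0.002 0 0 0 0.02;0 0 -0.004 0 0 0 0.02;0 0 -0.006 0 0 0 0.02;0 0 -0.008 0 0 0 0.02;0 0 -0.01 0 0 0 0.02;0 0 -0.0115 0 0 0 0.02;0 0 -0.0115 0 0 0 0.02;0 0 -0.0115 0 0 0 0.02")

```text
time: 11.38
eef_pos: [589.2, 71.6, 144.5]
eef_rot: [[0.256, 0.967, 0.001], [0.967, -0.256, -0.0], [-0.0, 0.001, -1.0]]
wrist_force: [-1.5, 0.9, 9.7]
gripper_width: 0.394
finger_force: 42.7
```

>>> carry_out(moves="0 0 0 0 0 0 0.0854;0 0 0 0 0 0 0.0854;0 0 0 0 0 0 0.0854;0 0 0 0 0 0 0.0854;0 0 0 0 0 0 0.0854;0 0 0.03 0 0 0 0.0854;0 0 0.06 0 0 0 0.0854;-0.02 0 0.09 0 0 -7 0.0854;-0.06 0 0.09 0 0 -14 0.0854;-0.08 0 0.08 0 0 -21 0.0854;-0.08 0 0.08 0 0 -28 0.0854;-0.08 0 0.08 0 0 -35 0.0854;-0.08 0 0.08 0 0 -42 0.0854;-0.08 0 0.08 0 0 -49 0.0854;-0.08 0 0.08 0 0 -56 0.0854;-0.08 0 0.08 0 0 -63 0.0854;-0.08 0 0.08 0 0 -70 0.0854;-0.08 0 0.08 0 0 -75 0.0854;-0.08 0 0.08 0 0 -75 0.0854;-0.08 0 0.08 0 0 -75 0.0854")

```text
time: 13.05
eef_pos: [508.9, 71.3, 223.4]
eef_rot: [[1.0, 0.006, -0.0], [0.006, -1.0, -0.0], [-0.0, 0.0, -1.0]]
wrist_force: [-0.2, 0.7, 0.3]
gripper_width: 1.0
finger_force: 0.0
```

```bash
python3 - <<'E'
from ang import *
o=bot.get_obs();print(o["time"],o["eef_pos"],o["wrist_force"])
p=bot.read_camera("wrist");P=pts(p);c=np.array([589.1,71.5])
rr=np.hypot(P[...,0]-c[0],P[...,1]-c[1])
k=(rr<19)&(rr>10);print("collar z",np.percentile(P[k][:,2],[20,50,80]),"plate",np.median(P[(rr>25)&(rr<36)][:,2]),"nose",np.median(P[rr<6][:,2]))
s=bot.read_camera("scene");Q=pts(s)
for n in("centrifuge","amber_vial","beaker_50","petri_a"):print(n,[np.round(d["rect"]).tolist() for d in bot.recognise(s,n)[:2]])
a=np.vstack([cv2.resize(s["pixels"][80:310,150:400],(500,300)),cv2.resize(p["pixels"][0:230,140:420],(500,300))]);cv2.imwrite("pics/f.png",a[...,::-1])
E
```

```text
13.05 [508.93803912  71.32393081 223.39932465] [-0.18568561  0.65726782  0.29545077]
collar z [100.73852957 101.33468123 101.88343473] plate 55.35873362193014 nose 292.7003818251102
centrifuge [[194.0, 103.0, 331.0, 291.0]]
amber_vial [[322.0, 235.0, 340.0, 276.0], [345.0, 251.0, 374.0, 264.0]]
beaker_50 [[295.0, 262.0, 324.0, 300.0], [323.0, 232.0, 340.0, 277.0]]
petri_a [[344.0, 236.0, 379.0, 257.0], [342.0, 253.0, 375.0, 267.0]]
```

View pics/f.png

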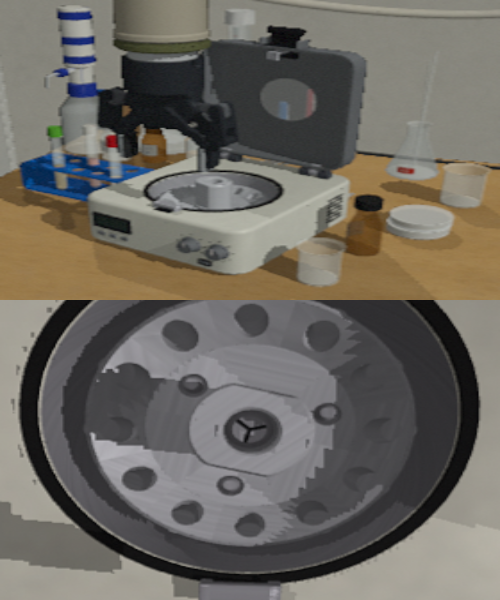

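The pins show in all three holes, the collar has dropped about 9.8 mm, the lid is upright, nothing beside the centrifuge has moved, and the arm is clear.

```bash
python3 -c "
from station import bot
print(bot.finish_job())"
```

```text
the job is handed in; nothing more can be done
None
```

The job is handed in at about 13 s: the lid stands open and upright, the rotor is seated (its collar dropped about 9.8 mm and all three pins show in the holes), the gripper is clear, and the vial, beaker and dishes are undisturbed; the hand-in call did not report a verdict.

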